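# Close the instrument cassette: fold the cover over and tuck it under the lip

## Robot

A 6-joint arm with a two-finger parallel gripper is mounted at the origin on a cart in front of the work surface, level with it; the furniture and walls round the work are solid. World frame = base frame: x ahead of the robot, y to its left, z up, the work surface at z = 0. Lengths are in m, angles in rad, forces in N, time in s.
With the tool pointing down it reaches from about 0.35 to 1 m from the base axis. Payload 7.1 kg.
Tool frame: the origin (TCP) lies between the finger pads; the fingertips stand 22 mm ahead of it and the grasp point (between the pads) lies 3 mm ahead of it; z points along the fingers, y is the line along which they close (so a half turn about z gives the same grasp; the last joint's range is limited). The gripper opens to 85 mm and grips with 20 to 120 N. Pads are 22 mm wide; open, the fingers measure 114 mm over their backs; the gripper's body (76 mm by 85 mm) begins 54 mm behind the grasp point. The pads swing forward as they close: fully open they stand 13 mm farther back than shut.
Start: joints at [1.185, 0.423, 1.63, -0, 1.089, -0.019], TCP at [0.224, 0.583, 0.216] pointing down, gripper open.
Joint ranges: [-3, 3], [-0.9, 2.11], [0.09, 2.58], [-1.31, 4.45], [0.11, 2.69], [-2.54, 2.54]. Speed limits (rad/s): [2.39, 2.39, 3.01, 3.14, 3.14, 3.14].

## Interface

Orientations are given as a rotation vector (axis times angle).
In Python, from rig import manip gives the robot as it stands. The module is installed in compiled form; this text tells all that it offers. Calls block until the motion is done:
- manip.move_to(position, orientation): joint-space move of the TCP to a pose.
- manip.servo_line(position, orientation=None, rate=0.15): straight line of the TCP; orientation=None keeps the orientation; rate is the mean speed in m/s.
- manip.set_joints(angles): joint-space move.
- manip.command_gripper(opening, f_grip=None): finger opening in m; f_grip is the grip in N (None keeps the last); returns when the fingers have stopped.
- manip.hold(seconds).
- manip.solve_ik(position, orientation): joint angles nearest the present ones, or None.
- manip.camera(name): name is "side" or "top"; returns a dict with "image" (400x640x3 uint8, red, green, blue), "fx", "fy", "cx", "cy" (pixels), "k1" (the pictures are not rectified: a ray, as slopes to the right and down, at radius r is drawn at 1 + k1 r^2 times it, then the intrinsics apply), "cam_to_world" (4x4, takes a point from camera to world coordinates). Camera axes: x right, y down, z forward; pixel columns grow to the right and rows downward; lengths in m; the calibration is good to about 2 mm. A picture is of the moment at which its call begins. There is no depth.
A pose or a line that the arm cannot do raises manip.IKError and nothing moves.
- manip.sign_off(): hands the job in; it is judged then, once.
Readings, each from a call of its own:
- manip.get_time(): time.
- manip.get_joint_positions(): joint angles.
- manip.get_joint_vel(): joint speeds.
- manip.get_tau(): joint torques, N m.
- manip.get_position(): TCP position.
- manip.get_ee_rot(): TCP orientation.
- manip.get_contact_force(): force on the tool from outside, world axes, zero at the start.
- manip.get_torque(): the same for the moment, N m.
- manip.get_width(): finger opening in m.
- manip.get_grip_force(): force on a finger pad.
Only numpy, scipy, OpenCV 4.12 (cv2) and the standard library are available. Lean on these libraries where they do the work, as an engineer would, in place of code of your own. Each camera call takes 0.05 s, during which the arm holds its last target. There are 200 camera calls.

## Task

Close the instrument cassette for the steriliser using only a push of the closed fingertips: fold its open cover over until it lies flat on the tray, then push the blue rib on the cover so that the cover slides fully home and its free edge is tucked beneath the blue retaining lip. Touch the cover only from outside, never pinch it, do not lift the cassette or shove it along the worktop, and leave the two jars and the syringe where they are. Finish clear of everything.

Things in the scene. Friction and masses are not known exactly. Their poses are not given: they have to be found in the camera images.
- cassette: Shallow steel tray standing loose on the worktop (about 1.4 kg; a push of some 6 N starts to shift it), holding fixed dental instruments. Origin on its underside, z up; x points from the lip side to the hinge side. It spans x -67 to 57 mm, y -85 to 85 mm; side walls 27 mm high.
- cover (a joint): Hinge of the cover, rad: 0 = folded flat over the tray, about 1.57 = standing upright, 2.0 = leaning back, fully open. Friction holds it wherever it is left; moving it takes about 1.3 N near its free edge.
- cover_plate (a joint): Sliding of the cover plate along itself, away from its hinge, m: 0 = drawn back to the hinge (the folding position; the plate clears the lip by 6 mm), 0.014 = fully home under the lip by 8 mm. Friction holds it; it takes about 1.2 N. Pushed out too early, it strikes the lip's top and cannot fold flat.
- cover_hinge (a point): Middle of the cover's hinge axis, in the cassette frame at x = 55, y = 0, z = 32 mm; the axis runs along the cassette's y.
- lip_edge (a point): Middle of the lower inner edge of the blue retaining lip, in the cassette frame at x = -54, y = 0, z = 38 mm. The lip is 130 mm long in y, 3 mm thick (top at 41 mm) and overhangs the tray from x = -67 to x = -54 mm.
- rib_face (a point): Middle of the steep, hinge-side face of the blue push rib on the cover's outside, 8 mm above the plate's middle plane and 63 mm from the hinge axis when drawn back. The rib is 96 mm wide (y) and 12 mm high; beyond the steep face it ramps down, meeting the plate 85 mm from the hinge. Folded flat, its axes are the cassette's.
- free_edge (a point): Middle of the cover plate's free edge, in its middle plane, 103 mm from the hinge axis when drawn back. The steel plate is 4 mm thick, 160 mm wide (y) and begins 5 mm from the hinge axis. Folded flat, its outer face is 34 mm above the worktop.
- cover_lining: The cover's inner face (the side that faces down when folded flat), 90 x 150 mm; must not be touched by the fingers. Origin on the hinge axis when the plate is drawn back.
- gel_jar: Loose jar with black and green cap and blue label, 39 mm across, 81 mm tall, beside the cassette; bystander. Origin at the centre of its underside.
- small_jar: Loose small jar with white cap, 31 mm across, 32 mm tall, beside the cassette; bystander. Origin at the centre of its underside.
- etch_syringe: Loose blue syringe, 117 mm long along its y, 14 mm thick, lying on the worktop; bystander. Origin at the centre of its underside.

How it is judged:
On the way:
1. the cover is folded flat while still drawn back from the lip (value of joint cover below 0.07 rad and value of joint cover_plate below 0.009 m), for 0.05 s.
At the end, for the whole second after the job is handed in: The cover lies flat (hinge below 0.05 rad) and is slid home (more than 11.5 of 14 mm), so that its free edge is beneath the lip; the cassette stands flat, at rest, within 20 mm of where it was, and the jars (upright) and the syringe are within 25 mm of where they were (value of joint cover below 0.05 rad and value of joint cover_plate above 0.0115 m and linear speed of cassette below 0.01 m/s and distance of cassette from where it was at the start of the episode below 0.02 m and angle between cassette's own z axis and vertical below 0.05 rad and height (world z) of cassette below 0.008 m and distance of each of gel_jar, small_jar, etch_syringe from where it was at the start of the episode below 0.025 m and angle between each of gel_jar, small_jar's own z axis and vertical below 0.2 rad); the robot touches nothing.
It fails at once if the fingers press on the inner face of the cover (pinching or hooking it) (contact force between the fingers and cover_lining above 1 N).
It fails at once if the cassette is lifted, tipped or shoved more than 20 mm (height (world z) of cassette above 0.01 m or angle between cassette's own z axis and vertical above 0.15 rad or distance of cassette from where it was at the start of the episode above 0.02 m).
It fails at once if a jar or the syringe is lifted, knocked over or moved more than 25 mm (distance of any of gel_jar, small_jar, etch_syringe from where it was at the start of the episode above 0.025 m or angle between any of gel_jar, small_jar's own z axis and vertical above 0.3 rad).
It also fails if it takes over 50 s, if anything falls off the work surface, if the arm or the gripper's body presses on something with over 40 N, if the wrist force passes 120 N, or if a joint passes its speed limit or range.

## Working session

There is one attempt and no reset: what is moved stays moved. The work goes in short steps, each a Python script; the robot and the scene stay as the last script left them, time stands still between calls to the robot, and variables do not carry over. Pictures are saved under pics/ and viewed, at most 10 in all, crops included, and the job is handed in when it is done.

```bash
mkdir -p pics
python3 - <<'E'
from rig import manip
import cv2,numpy as np
for n in("top","side"):
    c=manip.camera(n); cv2.imwrite(f"pics/{n}0.png",c["image"][:,:,::-1])
    print(n,c["fx"],c["fy"],c["cx"],c["cy"],c["k1"]);print(np.round(c["cam_to_world"],4).tolist())
print(manip.get_ee_rot(),manip.get_time())
E
```

```text
top 449.4506911887899 449.4506911887899 321.53142332195864 201.99404685987014 -0.03971107951530178
[[-0.0014, -0.9908, 0.1356, 0.3831], [-0.9999, 0.0031, 0.0125, 0.2056], [-0.0128, -0.1356, -0.9907, 1.0234], [0.0, 0.0, 0.0, 1.0]]
side 471.9861146254427 471.9861146254427 324.4394714643635 206.54554603187574 0.012018977260233581
[[0.9472, -0.2584, 0.1901, 0.3112], [-0.3207, -0.7786, 0.5394, -0.3913], [0.0086, -0.5718, -0.8203, 0.9419], [0.0, 0.0, 0.0, 1.0]]
[-5.72940953e-01 -3.08861454e+00  2.23163713e-03] 0.1
```

View pics/top0.png

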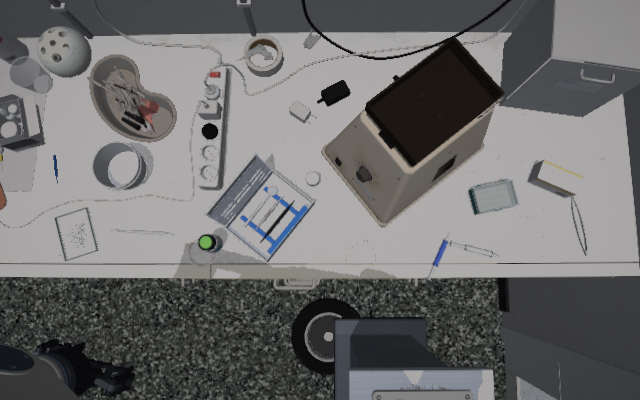

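View pics/side0.png

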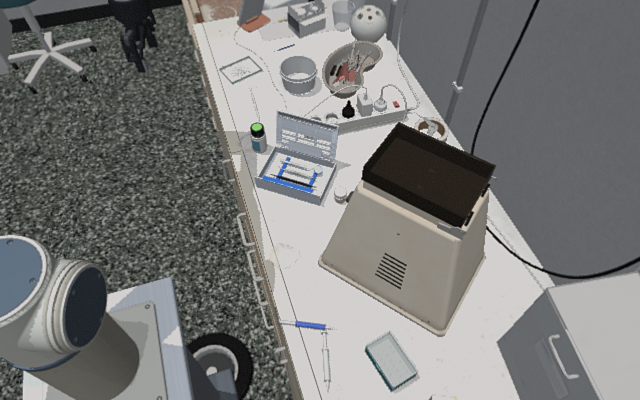

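Top: cassette around (262,207), lip to the lower right, cover leaning to the upper left; gel jar (207,243), small jar (313,178). Side: cassette (297,175). Next, zooming in on both.

Run:
```python
import cv2,numpy as np
a=cv2.imread("pics/top0.png")[145:270,190:330]; b=cv2.imread("pics/side0.png")[100:210,240:360]
a=cv2.resize(a,None,fx=5.6,fy=4.8,interpolation=cv2.INTER_CUBIC)
b=cv2.resize(b,None,fx=6,fy=5,interpolation=cv2.INTER_CUBIC)
for im,x0,y0,fx,fy in((a,190,145,5.6,4.8),(b,240,100,6,5)):
    for i in range(0,150,10):
        cv2.putText(im,str(x0+i),(int(i*fx),10),0,.4,(0,0,255),1);cv2.putText(im,str(y0+i),(0,int(i*fy)+4),0,.4,(0,0,255),1)
        cv2.line(im,(int(i*fx),0),(int(i*fx),600),(0,0,255),1) if i%20==0 else 0
        cv2.line(im,(0,int(i*fy)),(800,int(i*fy)),(0,0,255),1) if i%20==0 else 0
cv2.imwrite("pics/a.png",a);cv2.imwrite("pics/b.png",b)
```

```text
(no output)
```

View pics/a.png

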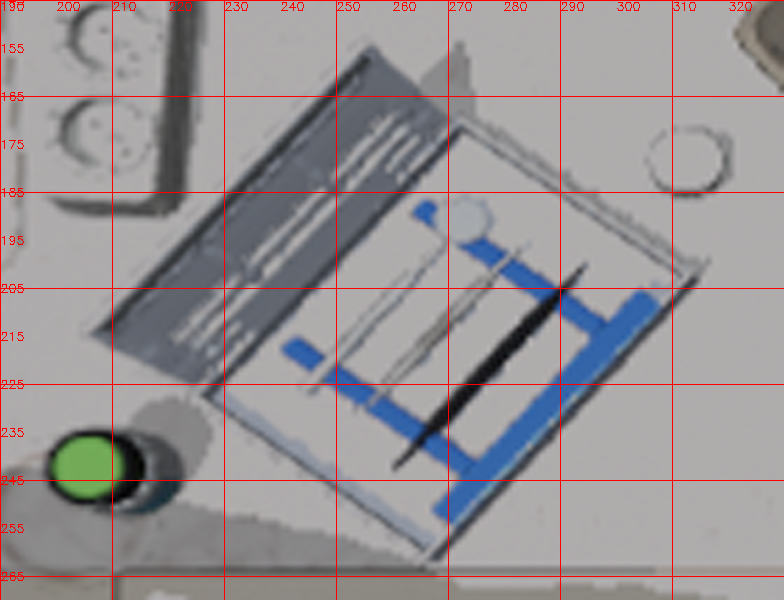

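View pics/b.png

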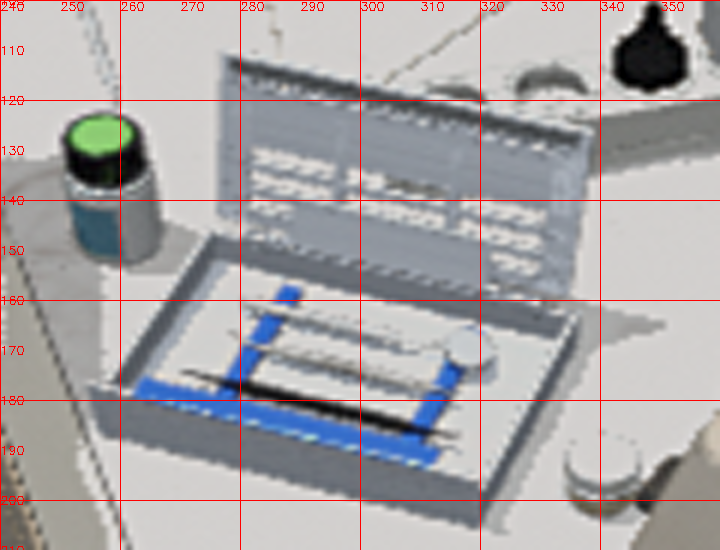

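```bash
cat > vis.py <<'E'
import numpy as np,cv2
from scipy.optimize import least_squares
CAM={'top':(449.45,321.53,201.99,-.03971,np.array([[-0.0014,-0.9908,0.1356,0.3831],[-0.9999,0.0031,0.0125,0.2056],[-0.0128,-0.1356,-0.9907,1.0234],[0,0,0,1]])),
'side':(471.986,324.44,206.546,.01202,np.array([[0.9472,-0.2584,0.1901,0.3112],[-0.3207,-0.7786,0.5394,-0.3913],[0.0086,-0.5718,-0.8203,0.9419],[0,0,0,1]]))}
def proj(cam,P):
    f,cx,cy,k,T=CAM[cam]; q=(np.atleast_2d(P)-T[:3,3])@T[:3,:3]; s=q[:,:2]/q[:,2:]
    s=s*(1+k*(s**2).sum(1,keepdims=True)); return s*f+[cx,cy]
def ray(cam,px,z):
    f,cx,cy,k,T=CAM[cam]; d=(np.array(px)-[cx,cy])/f; s=d.copy()
    for _ in range(5): s=d/(1+k*(s@s))
    r=T[:3,:3]@[*s,1]; return T[:3,3]+r*(z-T[2,3])/r[2]
def c2w(p,P):
    c,s=np.cos(p[2]),np.sin(p[2]); P=np.atleast_2d(P)
    return np.c_[p[0]+c*P[:,0]-s*P[:,1],p[1]+s*P[:,0]+c*P[:,1],P[:,2]]
def cov(th,d,y,h=0,s=0): # d along plate from hinge, h outward normal
    return [.055-(d+s)*np.cos(th)+h*np.sin(th),y,.032+(d+s)*np.sin(th)+h*np.cos(th)]
E
cat > fit.py <<'E'
from vis import *
L=[('top',(304.3,205.4),(-.054,-.065,.041)),('top',(267.3,251.7),(-.054,.065,.041)),('top',(308.2,208.1),(-.067,-.065,.041)),('top',(270.2,254.2),(-.067,.065,.041)),
('top',(315,202.3),(-.067,-.085,.027)),('top',(267.3,261.3),(-.067,.085,.027)),('top',(272.5,171),(.057,-.085,.027)),('top',(227.1,227.3),(.057,.085,.027)),
('top',(256,155.4),-.08),('top',(207,214.4),.08),
('side',(263.3,175.4),(-.054,.065,.041)),('side',(313.3,189),(-.054,-.065,.041)),('side',(320.3,205.4),(-.067,-.085,0)),('side',(256.7,186.4),(-.067,.085,0)),
('side',(254.7,177.6),(-.067,.085,.027)),('side',(321.2,198),(-.067,-.085,.027)),('side',(275.3,147),(.057,.085,.027)),('side',(336.7,163),(.057,-.085,.027)),
('side',(277,111),.08),('side',(338.7,126),-.08)]
def res(p):
    return np.concatenate([(proj(c,c2w(p,P if isinstance(P,tuple) else cov(p[3],.103,P)))[0]-px) for c,px,P in L])
r=least_squares(res,[.37,.33,.9,1.9],loss='soft_l1'); print(r.x,np.degrees(r.x[2])); print(np.round(res(r.x).reshape(-1,2),1).tolist())
p=r.x; 
for n,P in(('hinge',(.055,0,.032)),('lip',(-.054,0,.038)),('free',cov(p[3],.103,0))): print(n,c2w(p,P))
print('gel',ray('top',(206.5,242.5),.081),'small',ray('top',(313,178.5),.032), 'power strip dark', ray('top',(209,131),.04), ray('top',(215,190),.03))
E
python3 fit.py
```

```text
[0.49458642 0.33848068 0.89897801 1.77985102] 51.50764596865078
[[0.1, -0.8], [-0.1, -0.7], [0.8, 0.1], [1.6, 0.6], [-0.2, -0.2], [-0.5, 0.7], [-0.5, -2.6], [-3.1, -0.2], [0.8, -1.7], [-0.8, 0.6], [0.6, -0.5], [0.6, 0.6], [-0.4, 0.6], [-0.7, 0.4], [0.1, 2.5], [-1.3, 1.5], [-0.5, -2.2], [0.0, -0.9], [-0.6, -0.8], [0.0, 0.7]]
hinge [[0.52881898 0.3815287  0.032     ]]
lip [[0.46097627 0.29621536 0.038     ]]
free [[0.5421237  0.39825961 0.13275744]]
gel [0.42683489 0.45960773 0.081     ] small [0.57204654 0.2371729  0.032     ] power strip dark [0.68137803 0.47358078 0.04      ] [0.54707035 0.4579347  0.03      ]
```

```bash
cat > act.py <<'E'
from vis import *
from rig import manip
from scipy.spatial.transform import Rotation as R
p=np.array([.4946,.3385,.899]); c,s=np.cos(p[2]),np.sin(p[2])
# tool z down, tool y along +cassette y
ORI=R.from_matrix(np.array([[-c,-s,0],[-s,c,0],[0,0,-1]]).T).as_rotvec()
W=.011
def tcp(x,z,y=0): # front (lip-side) lower corner of fingertips at cassette x,z
    q=c2w(p,(x+W,y,z+.022))[0]; return q
def F():
    f=np.array(manip.get_contact_force()); return np.round([f[0]*c+f[1]*s,-f[0]*s+f[1]*c,f[2]],2)
def snap(n,cam,box,k):
    im=manip.camera(cam)["image"][:,:,::-1]; x,y,w,h=box
    cv2.imwrite(f"pics/{n}.png",cv2.resize(im[y:y+h,x:x+w],None,fx=k,fy=k,interpolation=cv2.INTER_CUBIC))
E
python3 - <<'E'
from act import *
manip.command_gripper(0.0,20)
manip.move_to(tcp(.125,.20),ORI); print(manip.get_time(),manip.get_joint_positions())
a=cov(1.78,.09,0,.002)
manip.servo_line(tcp(a[0]+.03,a[2]),rate=.12); print(F(),manip.get_time(),manip.get_position(),manip.get_width())
snap('c','side',(220,60,180,150),4)
E
```

```text
2.4583 [ 6.39574298e-01  5.74249006e-01  1.36545792e+00  2.29262558e-04
  1.20214104e+00 -1.83029403e+00]
[ 0.27 -0.43  0.29] 3.3 [0.56772253 0.43036081 0.14243104] 3.514704074658696e-05
```

View pics/c.png

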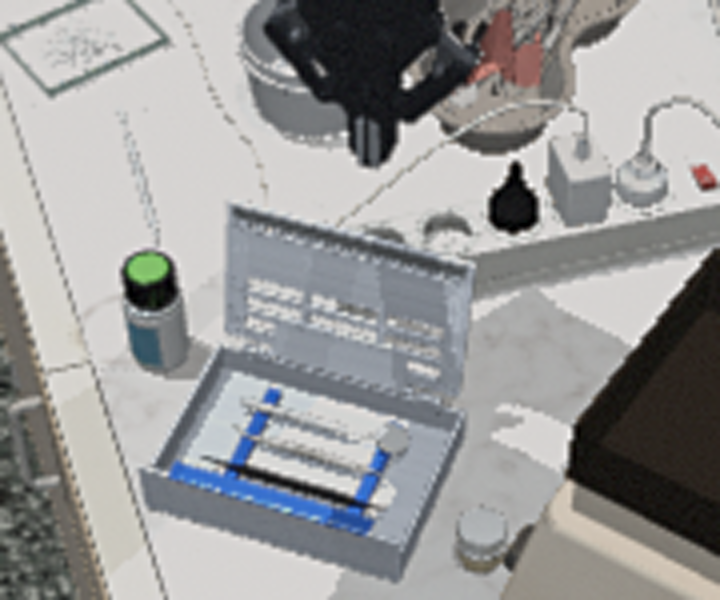

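The picture shows the closed fingertips at side pixel (312,100), behind and above the cover's edge (~(307,119)), clear of everything. Now the fold.

Run:
```python
from act import *
print(proj('side',manip.get_position()+np.array([0,0,-.022])))
for th in np.r_[1.75,np.arange(1.6,.25,-.15)]:
    d=.090+.008*np.clip((1.5-th)/1.2,0,1)
    a=cov(th,d,0,.002)
    manip.servo_line(tcp(a[0],a[2]),rate=.07)
    f=F(); print(round(th,2),np.round(a,3),f,round(manip.get_time(),2))
    if abs(f).max()>6: print('STOP');break
snap('d','side',(220,60,180,150),4)
```

```text
[[313.31724881 110.6824158 ]]
1.75 [0.073 0.    0.12 ] [-0.06 -0.83 -0.07] 3.97
1.6 [0.06  0.    0.122] [ 0.36 -0.78 -0.2 ] 4.31
1.45 [0.046 0.    0.122] [-0.    0.14 -0.3 ] 4.65
1.3 [0.032 0.    0.121] [-0.    0.34  0.01] 4.99
1.15 [0.019 0.    0.117] [ 0.8   1.32 -0.19] 5.34
1.0 [0.006 0.    0.112] [ 0.57  0.21 -1.1 ] 5.69
0.85 [-0.006  0.     0.104] [-0.62  0.85  0.24] 6.04
0.7 [-0.017  0.     0.095] [ 0.71  0.43 -0.18] 6.39
0.55 [-0.026  0.     0.084] [ 0.31 -0.34 -0.74] 6.75
0.4 [-0.034  0.     0.072] [-0.61 -0.36 -0.36] 7.11
0.25 [-0.039  0.     0.058] [-1.09 -0.64 -0.62] 7.47
```

View pics/d.png

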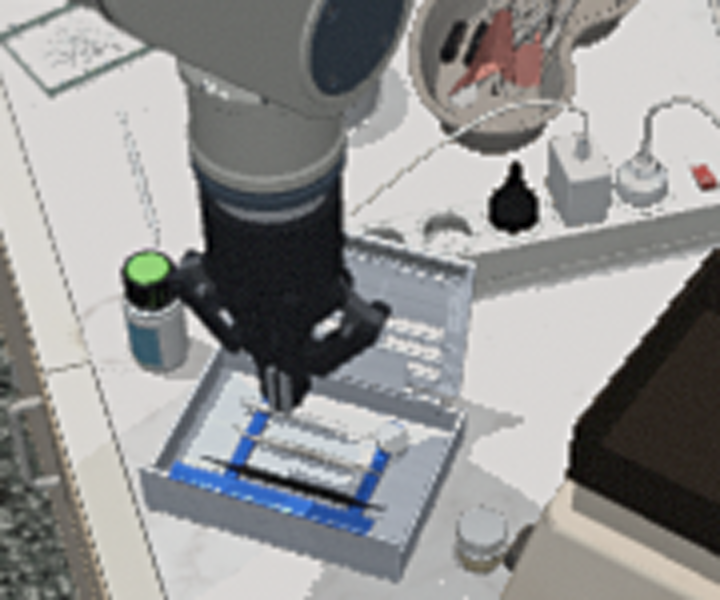

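The cover has not moved: the fingertips passed over it and now hang at side pixel (291,162) above the tray. I'll check the tip's height against the projection.

Run:
```python
from act import *
P=manip.get_position(); print(P,manip.get_ee_rot(),ORI)
for dz in(-.022,-.012,0): print(dz,proj('side',P+np.array([0,0,dz])),proj('top',P+np.array([0,0,dz])))
im=manip.camera('top')["image"][:,:,::-1]; cv2.imwrite('pics/e.png',cv2.resize(im[130:280,190:340],None,fx=4,fy=4,interpolation=2))
print(manip.camera('top')['cam_to_world'][:3,3],manip.camera('side')['cam_to_world'][:3,3])
```

```text
[0.47676927 0.31611981 0.07991913] [ 1.36473877e+00 -2.82914465e+00  5.82300312e-05] [ 1.36506994 -2.82952089 -0.        ]
-0.022 [[292.23804173 169.99954384]] [[276.03992041 219.78872303]]
-0.012 [[292.03982744 167.34511318]] [[275.51124235 219.33805903]]
0 [[291.79809824 164.10835097]] [[274.86227646 218.78484269]]
[0.38312611 0.2056446  1.02338903] [ 0.31117691 -0.39130054  0.94192196]
```

View pics/e.png

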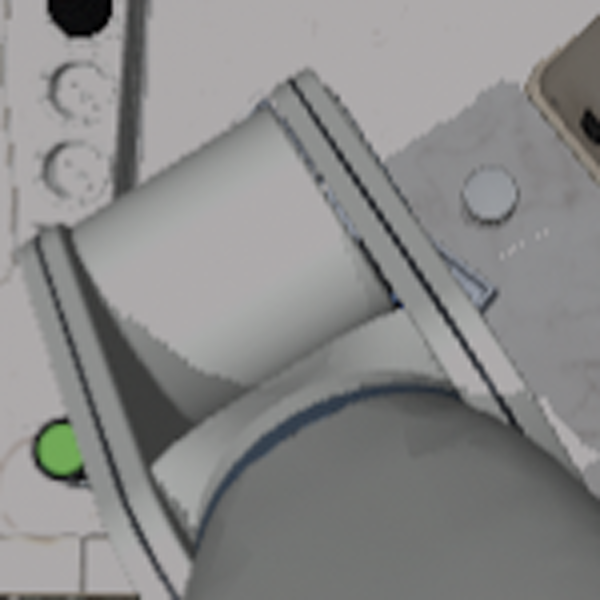

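Run:
```python
from act import *
def tri(a,b):
    f=lambda P:np.r_[proj('top',P)[0]-a,proj('side',P)[0]-b]
    r=least_squares(f,[.5,.35,.05]); return np.round(r.x,4),np.round(r.fun,1)
print('edgeL',tri((207,214.4),(277,111))); print('edgeR',tri((256,155.4),(338.7,126)))
print('lipL',tri((267.3,251.7),(263.3,175.4))); print('lipR',tri((304.3,205.4),(313.3,189)))
print('smalljar top',tri((313,178.5),(340.5,188.5)),'gelcap',tri((206.5,242.5),(257,127)))
print('start tcp',proj('side',[.224,.583,.216-.009]),proj('top',[.224,.583,.207]))
P=manip.get_position(); 
manip.servo_line(tcp(-.039,.20),rate=.2); manip.servo_line(tcp(.10,.20),rate=.2)
for z in(.16,.13,.11):
    manip.servo_line(tcp(.125,z),rate=.15)
    g=manip.camera('side')["image"].mean(2); P=manip.get_position(); u,v=proj('side',P-[0,0,.022])[0]
    print(z,(u,v),[int(t) for t in g[int(v)-22:int(v)+8,int(round(u))-4:int(round(u))+5].min(1)],F(),manip.get_time())
snap('f','side',(270,60,90,75),8)
```

```text
edgeL (array([0.4807, 0.4471, 0.1307]), array([-0. ,  0.1,  0.1, -0. ]))
edgeR (array([0.6027, 0.3497, 0.1336]), array([ 0.1, -0.8, -1. ,  0.3]))
lipL (array([0.4086, 0.3365, 0.0397]), array([-0. ,  0. ,  0.1, -0. ]))
lipR (array([0.5101, 0.2558, 0.0438]), array([ 0. , -0.1, -0.2,  0. ]))
smalljar top (array([0.5709, 0.2366, 0.0441]), array([ 0.1, -0.5, -0.6,  0.1])) gelcap (array([0.4274, 0.4598, 0.0803]), array([ 0. , -0.2, -0.3,  0. ]))
start tcp [[153.61468132  72.12334935]] [[116.15412947 352.93745853]]
0.16 (np.float64(315.7549466094017), np.float64(93.59678714567315)) [16, 21, 19, 18, 16, 14, 13, 22, 20, 16, 14, 46, 49, 87, 102, 99, 102, 121, 154, 169, 170, 164, 163, 167, 173, 210, 209, 209, 209, 210] [-0.11  0.74  0.09] 9.8833
0.13 (np.float64(315.88828813220573), np.float64(102.75247996772033)) [21, 14, 18, 17, 11, 16, 16, 15, 15, 22, 14, 22, 33, 58, 142, 175, 210, 210, 210, 210, 210, 210, 176, 171, 164, 162, 153, 173, 164, 162] [ 0.51  0.56 -0.79] 10.2833
0.11 (np.float64(315.8897125614772), np.float64(108.91171833035247)) [19, 20, 21, 18, 18, 17, 15, 13, 16, 13, 14, 12, 33, 52, 122, 211, 178, 171, 164, 163, 154, 172, 164, 162, 153, 210, 211, 210, 193, 166] [0.95 0.11 0.3 ] 10.6167
```

View pics/f.png

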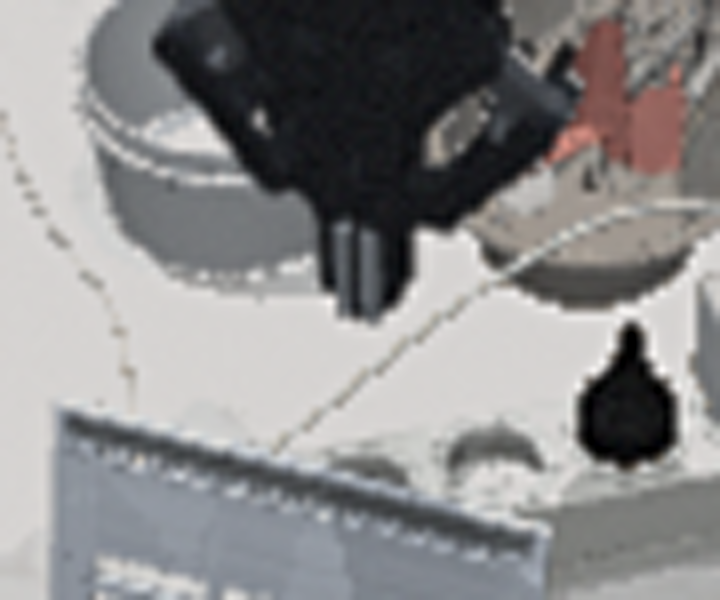

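Tip's bottom is at side pixel (315,99.8), about 9 px above the predicted 108.9. The real tip therefore stands roughly 30 mm higher than reckoned, which agrees with it having cleared the edge (z≈0.131). I'll lower it, touch the cover and look.

Run:
```python
from act import *
manip.servo_line(tcp(.125,.092),rate=.15)
g0=manip.camera('side')["image"].astype(int)
x=.125
for x in(.10,.085,.075,.065,.055):
    manip.servo_line(tcp(x,.092),rate=.06)
    g=manip.camera('side')["image"].astype(int)
    d=abs(g-g0).max(2)[125:150,275:335]; print(x,(d>30).sum(),F(),manip.get_time())
    if (d>30).sum()>150: break
snap('g','side',(220,60,180,150),4)
```

```text
0.1 71 [0.52 0.09 0.36] 11.6
0.085 45 [ 0.5  -0.69 -0.01] 12.05
0.075 311 [ 0.04  0.81 -0.3 ] 12.4167
```

View pics/g.png

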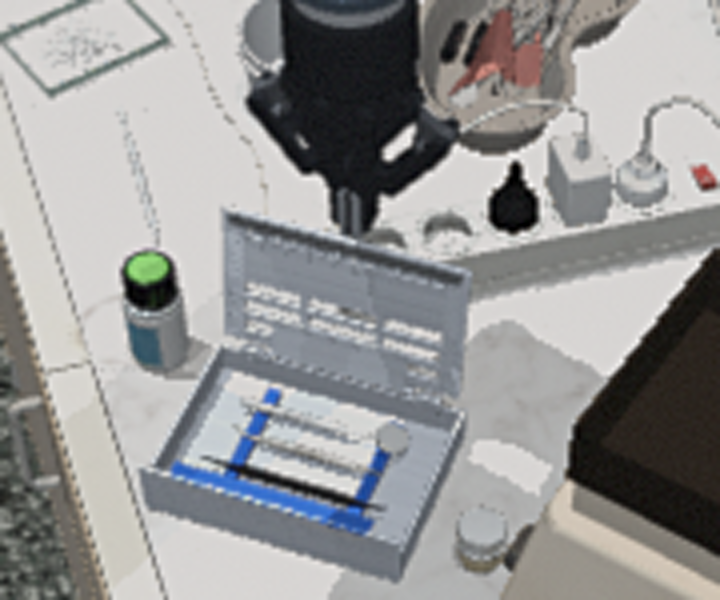

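The tip now touches the outside of the cover just below its edge (edge line (226,208)–(470,270) in the crop, shifted ~3 px). I'll go a little lower and fold, tracking the edge numerically.

```bash
cat >> act.py <<'E'
OFF=.034
REF=cv2.imread('pics/side0.png')[:,:,::-1].astype(float)
def theta():
    g=manip.camera('side')["image"].astype(float); d=(abs(g-REF).max(2)).astype(np.float32)
    g=g.mean(2).astype(np.float32); ys=np.r_[np.linspace(-.076,-.05,9),np.linspace(.05,.076,9)]; out=[]
    for th in np.arange(0,2.01,.05):
        def smp(r):
            q=proj('side',c2w(p,[cov(th,r,y) for y in ys])).astype(np.float32); return cv2.remap(g,q[:,:1],q[:,1:],1)
        out.append((abs(np.median(smp(.111)-smp(.096))),round(th,2)))
    return [(float(b),int(a)) for a,b in sorted(out)[::-1][:4]]
E
python3 - <<'E'
from act import *
print(theta())
manip.servo_line(tcp(.079,.086),rate=.1)
for th in np.r_[1.7,np.arange(1.55,.85,-.15)]:
    d=.088+.010*np.clip((1.5-th)/1.2,0,1); a=cov(th,d,0,.002)
    manip.servo_line(tcp(a[0],a[2]-OFF),rate=.07)
    print(round(th,2),theta(),F(),round(manip.get_time(),2))
E
```

```text
[(1.7, 134), (1.75, 121), (1.65, 67), (1.55, 58)]
1.7 [(1.65, 139), (1.7, 91), (1.6, 89), (1.5, 57)] [ 0.18  0.13 -0.11] 13.12
1.55 [(1.5, 101), (1.55, 61), (1.4, 48), (1.05, 25)] [ 0.1   0.09 -0.67] 13.51
1.4 [(1.35, 116), (1.4, 60), (1.3, 36), (1.0, 24)] [-0.    0.25  0.17] 13.9
1.25 [(1.25, 92), (1.8, 65), (1.2, 50), (1.05, 31)] [0.53 0.57 0.05] 14.29
1.1 [(1.1, 72), (1.8, 56), (1.85, 34), (1.75, 20)] [-0.18  0.02 -0.22] 14.68
0.95 [(1.4, 57), (1.35, 42), (1.45, 33), (0.95, 32)] [ 0.38 -0.04 -0.68] 15.08
```

The tracker shows the cover following exactly. Continuing to flat.

Run:
```python
from act import *
for th in np.arange(.8,.15,-.15):
    d=.088+.010*np.clip((1.5-th)/1.2,0,1); a=cov(th,d,0,.002)
    manip.servo_line(tcp(a[0],a[2]-OFF),rate=.07)
    print(round(th,2),theta(),F(),round(manip.get_time(),2))
z=a[2]
for i in range(14):
    z-=.002; manip.servo_line(tcp(-.041,z-OFF),rate=.05)
    f=np.mean([(manip.hold(.02),F())[1] for _ in range(3)],0); print(round(z,4),f.round(1))
    if f[2]>5: break
print(theta(),manip.get_time(),manip.get_position())
```

```text
0.8 [(1.35, 45), (0.8, 29), (1.4, 27), (0.1, 23)] [-0.5   0.2   0.03] 15.48
0.65 [(1.9, 85), (1.85, 69), (1.95, 48), (1.8, 27)] [0.69 0.65 0.22] 15.88
0.5 [(1.95, 81), (1.9, 67), (2.0, 65), (1.65, 53)] [-0.06 -0.81 -0.11] 16.29
0.35 [(1.65, 71), (1.7, 59), (1.6, 40), (1.75, 30)] [-0.66 -0.47 -0.23] 16.7
0.2 [(0.2, 60), (1.35, 31), (0.25, 27), (1.45, 24)] [ 0.36 -0.45  0.64] 17.11
0.0514 [-0.6  0.   0.1]
0.0494 [-0.4 -0.6 -0.2]
0.0474 [-0.2 -0.1 -0.3]
0.0454 [ 0.3  0.3 -0.2]
0.0434 [-0.3 -0.3 -0.2]
0.0414 [-0.5  0.  -0.3]
0.0394 [-0.4  0.4  0.5]
0.0374 [ 0.1 -0.5 -0.1]
0.0354 [-0.6  0.   2.7]
0.0334 [-2.2  0.5  8.3]
[(0.05, 81), (0.0, 74), (1.85, 39), (1.8, 33)] 20.1583 [0.47609726 0.31502501 0.02200012]
```

Flat, with about 8 N down at the free edge. Now I'll find the plate's height on the hinge side of the rib and push.

Run:
```python
from act import *
def mf(n=4): return np.mean([(manip.hold(.02),F())[1] for _ in range(n)],0)
manip.servo_line(tcp(-.041,.075-OFF),rate=.15); print(theta())
manip.servo_line(tcp(.016,.075-OFF),rate=.15)
manip.servo_line(tcp(.016,.042-OFF),rate=.15)
z=.042
while z>.026:
    z-=.0015; manip.servo_line(tcp(.016,z-OFF),rate=.05); f=mf()
    if f[2]>2.5: break
print('plate at',z,f); z+=.003
manip.servo_line(tcp(.016,z-OFF),rate=.05); b=mf(8); print('bias',b)
x=.016
while x>-.032:
    x-=.002; manip.servo_line(tcp(x,z-OFF),rate=.04); f=mf(3)-b
    print(round(x,4),f.round(1))
    if f[0]>4: break
print(theta(),manip.get_time())
```

```text
[(0.05, 81), (0.0, 77), (1.7, 75), (1.75, 63)]
plate at 0.029999999999999992 [-1.6375  0.455   6.63  ]
bias [ 0.00875 -0.08625  0.0875 ]
0.014 [-0.2 -0.6 -0.2]
0.012 [0.3 0.3 0.2]
0.01 [-0.1  0.   0.2]
0.008 [-0.3 -0.1 -0.4]
0.006 [-0.1 -0.1  0.1]
0.004 [ 0.  -0.   0.2]
0.002 [0.1 0.3 0.1]
0.0 [ 0.5  0.1 -0.3]
-0.002 [-0.2 -0.3  0.4]
-0.004 [ 0.3 -0.1  0.2]
-0.006 [0.  0.3 0.4]
-0.008 [-0.   0.2  0. ]
-0.01 [0.1 0.3 0.1]
-0.012 [ 0.4 -0.1  0.3]
-0.014 [ 0.1  0.3 -0. ]
-0.016 [ 0.4  0.1 -0.2]
-0.018 [ 0.7 -0.  -0.1]
-0.02 [-0.4  0.2 -0.2]
-0.022 [ 2.1  0.  -1.1]
-0.024 [ 5.7  0.6 -2.2]
[(0.05, 67), (0.0, 58), (0.1, 34), (0.7, 26)] 30.5
```

Run:
```python
from act import *
manip.servo_line(tcp(-.012,.033-OFF),rate=.1); manip.servo_line(tcp(.0,.20-OFF+.03),rate=.2)
P=tcp(.125,.2); manip.move_to([.40,.50,.30],ORI)
print(manip.get_time(),F())
t=manip.camera('top')['image'][:,:,::-1]; s=manip.camera('side')['image'][:,:,::-1]
a=cv2.resize(t[160:270,210:325],None,fx=5,fy=5,interpolation=2)[:, :400] if 0 else cv2.resize(t[155:270,215:325],(400,418),interpolation=2)
b=cv2.resize(s[120:215,245:345],(400,380),interpolation=2)
o=np.zeros((418,800,3),np.uint8); o[:,:400]=a; o[:380,400:]=b; cv2.imwrite('pics/h.png',o)
for n,P in(('rib 0',cov(0,.063,0,.014)),('rib 14',cov(0,.063,0,.014,.014))):
    for y in(-.048,.048):
        P[1]=y; q=c2w(p,P); u=proj('top',q)[0];v=proj('side',q)[0]
        print(n,y,((u-[215,155])*400/110).round(),((v-[245,120])*4+[400,0]).round())
for y in(-.065,.065):
    q=c2w(p,(-.054,y,.041)); print('lip',((proj('top',q)[0]-[215,155])*400/110).round(),((proj('side',q)[0]-[245,120])*4+[400,0]).round())
```

```text
32.7167 [-0.46 -0.73  0.08]
rib 0 -0.048 [248. 154.] [676. 209.]
rib 0 0.048 [147. 279.] [530. 167.]
rib 14 -0.048 [266. 169.] [668. 226.]
rib 14 0.048 [165. 293.] [521. 184.]
lip [325. 180.] [676. 278.]
lip [190. 349.] [476. 219.]
```

View pics/h.png

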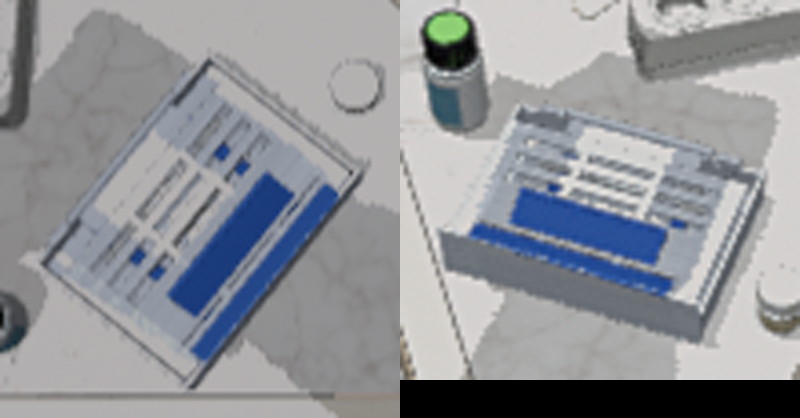

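The last picture shows the rib face corners at top-crop (268,172) and (170,293). The fully-home prediction is (266,169) and (165,293), and the side view agrees. The lip is where it was and the arm is clear.

```bash
python3 -c "
from rig import manip
manip.hold(.3); print(manip.sign_off(),manip.get_time())"
```

```text
the job is handed in; nothing more can be done
the job is handed in; nothing more can be done
```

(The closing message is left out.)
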